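# Pack the wide brush and fasten the paint case

## Robot

A 6-joint arm with a two-finger parallel gripper is mounted at the origin on the work surface. World frame = base frame: x ahead of the robot, y to its left, z up, the work surface at z = 0. Lengths are in m, angles in rad, forces in N, time in s.
With the tool pointing down it reaches from about 0.35 to 0.975 m from the base axis. Payload 7.1 kg.
Tool frame: the origin (TCP) lies midway between the tips of the shut fingers; the grasp point (between the pads) lies 19 mm behind it; z points along the fingers, y is the direction in which the jaws open and shut (so a half turn about z gives the same grasp; the last joint's range is limited). The gripper opens to 88 mm and grips with 3 to 60 N. Pads are 20 mm wide; open, the fingers measure 115 mm over their backs; the gripper's body (75 mm by 178 mm) begins 61 mm behind the grasp point.
Start: joints at [-1.164, 0.423, 1.63, -0, 1.089, -0.019], TCP at [0.258, -0.569, 0.223] pointing down, gripper open.
Joint ranges: [-3, 3], [-0.9, 2.11], [0.09, 2.58], [-1.31, 4.45], [0.11, 2.69], [-2.54, 2.54]. Speed limits (rad/s): [2.39, 2.39, 3.01, 3.14, 3.14, 3.14].

## Interface

Orientations are given as a unit quaternion [w, x, y, z].
In Python, from bench import readout, eyes, ticket gives the robot as it stands.
- The arm moves only by the tool servo_tool, never from a script. Its arguments are lists of equal length, an entry for each row: "jaw": the closure, from -1 (fully open) to 1 (shut), so that 0 is half open; "dp": the shift along the world's x, y, z in m, a list of three; "twist": the turn, a rotation vector about the world's x, y, z in rad, a list of three. A call has exactly 8 rows; each row shifts and turns the commanded pose from where the row before left it; what a row does not reach is not made up. A row lasts 1/12 s, in which the tool goes at most 41.7 mm and 7.16 degrees, less where a joint would pass 70% of its speed; a pose out of reach is approached as far as the arm can. A call with a gripper value outside its range is refused whole. The fingers move at their own pace and stop on an object; "squeeze" is the grip in N (left out, the last holds). Time passes only in rows, so rows that do not move let the fingers close, or fill a call up. It gives the time, the measured TCP pose, the force and the opening at its end, in the units of the state.
- readout.read_state(): the state, without advancing time (a new reading comes with each control period).
- eyes.capture(name): name is "scene" or "top" or "wrist"; returns the picture (420x560x3 uint8, red, green, blue); there is no depth.
- eyes.camera_params(name): a dict with "fx", "fy", "cx", "cy" (pixels), "rvec" (rotation vector, rad) and "tvec" (3), from world to camera coordinates, as OpenCV has them; the wrist camera has in their place "mount" (4x4, takes a point from camera to tool coordinates, whose origin is the TCP and whose axes are the flange's). Camera axes: x right, y down, z forward; pixel columns grow to the right and rows downward; lengths in m; the calibration is good to about 2 mm. A picture is of the moment at which its call begins: read the wrist's pose just before it. camera_params takes no time and is no camera call.
- ticket.sign_off(): hands the job in, once; it reports no verdict.
The state is a dict: "t": time; "joint_positions": joint angles; "qvel": joint speeds; "tau": joint torques, N m; "tcp_pos": TCP position; "tcp_rot": TCP orientation; "contact_force": force on the tool from outside, world axes, zero at the start; "wrist_torque": the same for the moment, N m; "width": finger opening in m.
Only numpy, scipy, OpenCV 4.12 (cv2) and the standard library are available. Lean on these libraries where they do the work, as an engineer would, in place of code of your own. Each camera call takes 0.05 s, during which the arm holds its last target. There are 200 camera calls.

## Task

Pack up the paint case: lay the green-handled brush down (do not drop it) lengthwise along the case, across the two notched ribs of the brush rest inside it. Then close the lid fully, and swing the steel hasp down over the brass loop until it lies flat against the case front. Leave the three paint pots where they are.

Things in the scene. Friction and masses are not known exactly. Their poses are not given: they have to be found in the camera images.
- case: Wooden case, fixed: 190 mm along its x, 250 mm along its y, 90 mm high, walls and floor 6 mm. Origin: centre of its underside; z up. Its front is its -x face (x = -95 mm); the lid is hinged on the +x rim. A brass loop is fixed on the middle of the front: 6 mm wide, 45 to 69 mm high, standing 18 mm out.
- brush_rest (a point): Centre of the brush rest, at seat height (35 mm above the case's underside; case frame x = -10, y = 0 mm); axes as the case's. Two pale ribs, 10 mm thick, stand 40 mm either side along the case's y; each has a flat notch 34 mm wide (along x), 15 mm deep, between 16 mm horns. The brush lies along the case's y in both notches, its middle over this point, bristles to either end.
- brush: Loose flat paint brush, 190 mm long, 80 g, lying on the table. Origin: middle of its underside; its x runs along it from handle to bristles, z up. Green handle 20 mm wide and 16 mm thick from x = -95 to +41 mm, aluminium ferrule 30 mm wide to +65 mm, black bristle head 36 mm wide to +95 mm. Centre of mass about x = +8 mm.
- lid (a joint): Angle of the wooden lid (190 x 250 x 14 mm) about its hinge on the case's +x rim: 0 shut, about 1.57 upright, 1.85 leaning back at its stop. Stiff hinge: it stays where it is left and needs about 2 to 4 N at its free edge.
- lid_hinge (a point): Middle of the lid's hinge line, which runs along the case's y at the top of the case's +x wall, at the level of the lid's underside.
- lid_edge (a point): Middle of the lid's free edge, on the lid's outer (upper) face, 190 mm from the hinge line.
- hasp (a joint): Angle of the steel hasp about its hinge on the lid's free edge: 0 hangs flat on the case front with the brass loop through its slot (when the lid is shut), 1.57 sticks straight out in the plane of the lid, up to 2.4 bent back over the lid. Stiff enough to stay where it is left; about 1 N moves it.
- hasp_hinge (a point): Middle of the hasp's hinge line (along the case's y), 4 mm outside the lid's free edge, at half the lid's thickness. With the lid shut it is 97 mm above the table. The hasp is a plate 70 mm wide (along the hinge), 74 mm long and 4 mm thick, with a slot 18 mm wide from 24 to 58 mm from the hinge; beyond the slot its end is a thicker push lip, standing 8 mm out from the plate on the outer side.
- hasp_tip (a point): Middle of the hasp's free end, 74 mm from its hinge line.
- pot_yellow: Closed yellow paint pot, loose bystander, 72 mm across the rim, 64 mm high. Origin: centre of its underside.
- pot_red: Closed red paint pot, loose bystander, same size. Origin: centre of its underside.
- pot_blue: Closed blue paint pot, loose bystander, same size. Origin: centre of its underside.

How it is judged:
On the way, in this order (a step that is already met when the one before it is completed fails the run):
1. the brush lies on the rest in the case, let go (x of brush in the frame of case between -0.028 and 0.008 m and y of brush in the frame of case between -0.025 and 0.025 m and z of brush in the frame of case between 0.028 and 0.042 m and angle between the x axis of brush and the y axis of case, either way round below 0.2 rad and linear speed of brush below 0.03 m/s and contact force between the fingers and brush below 0.05 N), for 0.2 s.
2. the lid is shut (value of joint lid below 0.04 rad), for 0.1 s.
3. the hasp lies over the loop, flat on the case front (value of joint lid below 0.04 rad and value of joint hasp below 0.1 rad), for 0.2 s.
At the end, for the whole second after the job is handed in: The brush lies still in both notches of the rest (its middle within 18 mm across and 25 mm along of the rest's centre, within 7 mm of seat height, within 0.2 rad of the case's length), the lid is shut (under 0.04 rad) and the hasp is flat on the case front over the loop (under 0.1 rad) (all of step 3 and x of brush in the frame of case between -0.028 and 0.008 m and y of brush in the frame of case between -0.025 and 0.025 m and z of brush in the frame of case between 0.028 and 0.042 m and angle between the x axis of brush and the y axis of case, either way round below 0.2 rad and linear speed of brush below 0.03 m/s); the robot touches nothing.
It fails at once if a paint pot is shifted by more than 30 mm or tipped by more than 0.4 rad (distance of any of pot_yellow, pot_red, pot_blue from where it was at the start of the episode above 0.03 m or angle between any of pot_yellow, pot_red, pot_blue's own z axis and vertical above 0.4 rad).
It fails at once if the brush is dropped (over 0.7 m/s with no finger on it) (linear speed of brush above 0.7 m/s and contact force between the fingers and brush below 0.05 N).
It also fails if it takes over 72 s, if anything falls off the work surface, if the arm or the gripper's body presses on something with over 40 N, if the wrist force passes 120 N, or if a joint passes its speed limit or range.

## Working session

There is one attempt and no reset: what is moved stays moved. The work goes in short steps, Python scripts to look and compute and a tool call to move; the robot and the scene stay as the last step left them, time stands still between calls to the robot, and variables do not carry over. Pictures are saved under pics/ and viewed, about 8 in all and at most 12, crops included, and the job is handed in when it is done.

Besides the shell and the picture viewer there is one more tool, called after ">>>" as name(argument=value, ...) on one line, values as JSON. servo_tool: Moves the arm, as the interface text tells. Its arguments: {"type":"object","properties":{"jaw":{"type":"array"},"dp":{"type":"array"},"twist":{"type":"array"},"squeeze":{"type":"number"}},"required":["jaw","dp","twist"]}

```bash
mkdir -p pics; ls
cat > h.py <<'E'
import numpy as np,cv2
from bench import readout,eyes,ticket
from scipy.spatial.transform import Rotation as R
def cam(name):
    p=eyes.camera_params(name);K=np.array([[p['fx'],0,p['cx']],[0,p['fy'],p['cy']],[0,0,1]])
    if 'rvec' in p:
        Rm=cv2.Rodrigues(np.array(p['rvec'],float))[0];t=np.array(p['tvec'],float).ravel()
    else:
        s=readout.read_state();q=s['tcp_rot'];T=np.eye(4);T[:3,:3]=R.from_quat([q[1],q[2],q[3],q[0]]).as_matrix();T[:3,3]=s['tcp_pos']
        M=np.linalg.inv(T@np.array(p['mount']));Rm,t=M[:3,:3],M[:3,3]
    return K,Rm,t
def ray(c,uv):
    K,Rm,t=c;d=Rm.T@np.linalg.inv(K)@np.array([uv[0],uv[1],1.]);return -Rm.T@t,d/np.linalg.norm(d)
def onz(c,uv,z):
    o,d=ray(c,uv);return o+d*(z-o[2])/d[2]
def proj(c,P):
    K,Rm,t=c;q=K@(Rm@np.array(P,float)+t);return q[:2]/q[2]
def snap(n,f):
    c=cam(n);im=eyes.capture(n);cv2.imwrite('pics/'+f,im[:,:,::-1]);return c,im
E
python3 - <<'E'
from h import *
for n in('scene','top'):
    c,im=snap(n,n+'0.png');print(n,-c[1].T@c[2],c[0][0,0])
print(readout.read_state())
E
```

```text
pics
scene [1.1962768  0.55356092 0.79850446] 410.9100246519563
top [0.40706666 0.0035347  1.26622684] 495.1241796231724
{'t': 0.1, 'joint_positions': array([-1.16401556e+00,  4.23779102e-01,  1.63057862e+00,  5.30576187e-06,
        1.08861708e+00, -1.89985516e-02]), 'qvel': array([ 6.99122006e-04,  4.34739330e-04, -3.19719807e-03,  8.90080778e-04,
        1.12571288e-03, -4.36462036e-06]), 'tau': array([ 2.08568730e-03, -5.45615280e+01, -2.74326020e+01,  6.46337285e-02,
        1.87902083e-02, -3.10735757e-06]), 'tcp_pos': array([ 0.25797501, -0.56873463,  0.221984  ]), 'tcp_rot': array([-6.78579796e-04,  9.77424481e-01,  2.11283947e-01, -1.30850076e-04]), 'contact_force': array([-0.06779189,  0.35248939, -0.55340001]), 'wrist_torque': array([0.02660411, 0.01763451, 0.00955666]), 'width': 0.08814911874656713}
```

View pics/scene0.png

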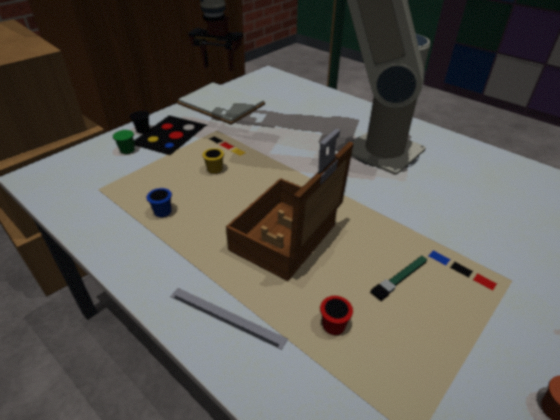

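View pics/top0.png

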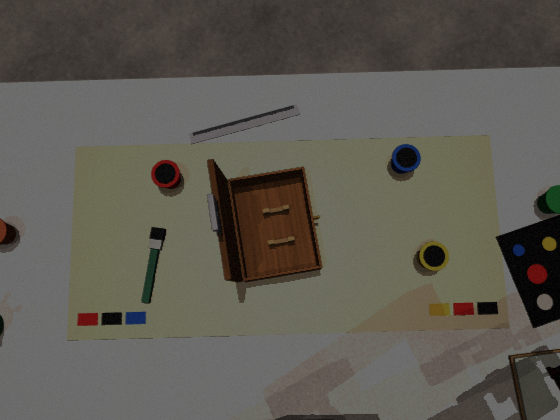

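The scene view shows the open case in the middle, lid up at about (325,195), and the brush at (400,275). In the top view the rim runs (304,168) to (321,268), the ribs are at (276,210) and (281,240), and the brush runs (147,300) to (158,230). The case front faces world -y.

Run:
```python
from h import *
c=cam('top');im=cv2.imread('pics/top0.png')
hsv=cv2.cvtColor(im,cv2.COLOR_BGR2HSV)
for n,z in(('blob',.008),):
    x0,y0,x1,y1=130,215,180,312
    sub=hsv[y0:y1,x0:x1];g=((sub[...,0]>60)&(sub[...,0]<100)&(sub[...,1]>90)).astype(np.uint8)
    k=((sub[...,2]<40)&(g==0)).astype(np.uint8)
    for nm,m in(('green',g),('black',k)):
        cn=max(cv2.findContours(m,0,2)[0],key=cv2.contourArea);r=cv2.minAreaRect(cn)
        b=cv2.boxPoints(r)+[x0,y0];W=np.array([onz(c,p,.012)[:2] for p in b])
        print(nm,b.round(1).tolist(),W.round(4).tolist(),W.mean(0),np.linalg.norm(W[0]-W[1]),np.linalg.norm(W[1]-W[2]))
P={k:onz(c,k,.09)[:2].round(4) for k in[(304,168),(321,268),(244,281),(228,178)]};print(P)
for k in[(276.5,210),(281,240)]:print('rib',onz(c,k,.05))
print('loop',onz(c,(316,218),.06))
for nm,u in(('red',(166,174)),('blue',(405,158)),('yel',(433,255))):print(nm,onz(c,u,.064))
cv2.imwrite('pics/top0c.png',cv2.resize(im[145:300,190:335],None,fx=5,fy=5,interpolation=cv2.INTER_CUBIC)[:600*2][::1,:] if 0 else cv2.convertScaleAbs(cv2.resize(im[150:295,195:335],None,fx=4,fy=4,interpolation=cv2.INTER_CUBIC),alpha=1.8))
```

```text
green [[141.6, 301.4], [151.1, 248.1], [158.8, 249.5], [149.2, 302.8]] [[0.4001, 0.3626], [0.5326, 0.3411], [0.5286, 0.3217], [0.3963, 0.3434]] [0.46441078 0.34219454] 0.13420194254485324 0.01986994282864527
black [[147.7, 246.5], [151.8, 226.0], [166.0, 228.8], [161.9, 249.4]] [[0.5369, 0.3499], [0.5894, 0.3404], [0.5811, 0.3038], [0.5287, 0.3136]] [0.55901703 0.3269487 ] 0.05338505124953608 0.03752903135753868
{(304, 168): array([ 0.7108, -0.0507]), (321, 268): array([ 0.4667, -0.0824]), (244, 281): array([0.4413, 0.0999]), (228, 178): array([0.691 , 0.1354])}
rib [0.61534801 0.01968394 0.05      ]
rib [0.54000502 0.01048415 0.05      ]
loop [ 0.59089788 -0.0772182   0.06      ]
red [0.71200936 0.29328551 0.064     ]
blue [ 0.73592844 -0.30557291  0.064     ]
yel [ 0.49181776 -0.35627103  0.064     ]
```

View pics/top0c.png

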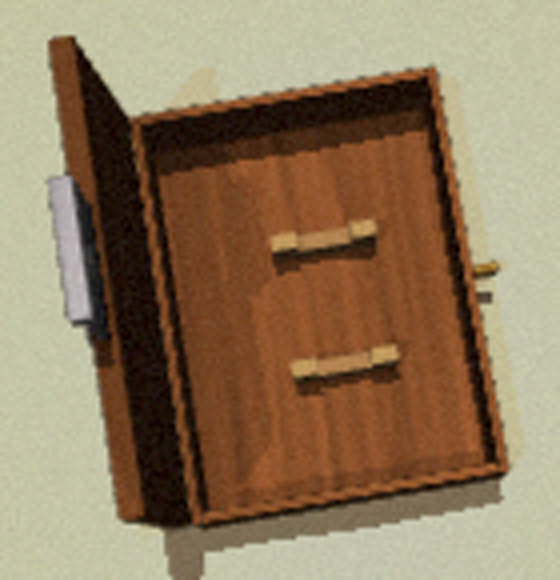

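Brush origin is about (0.491, 0.338) at yaw -0.16. Rest centre is about (0.578, 0.0155), and the case's length runs at yaw +0.13. The rib and rim estimates agree. Next I move over the brush.

>>> servo_tool(jaw=[-1, -1, -1, -1, -1, -1, -1, -1], dp=[[0, 0, 0.04], [0, 0, 0.04], [0.01, 0.037, 0], [0.01, 0.037, 0], [0.01, 0.037, 0], [0.01, 0.037, 0], [0.01, 0.037, 0], [0.01, 0.037, 0]], twist=[[0, 0, 0.1], [0, 0, 0.1], [0, 0, 0.1], [0, 0, 0.1], [0, 0, 0.1], [0, 0, 0.1], [0, 0, 0.1], [0, 0, 0.1]], squeeze=20)

```text
t: 0.77
tcp_pos: [0.318, -0.3453, 0.3024]
tcp_rot: [-0.0, 0.817, 0.577, 0.0]
contact_force: [0.1, -0.5, -0.3]
width: 0.0876
```

>>> servo_tool(jaw=[-1, -1, -1, -1, -1, -1, -1, -1], dp=[[0.01, 0.037, 0], [0.01, 0.037, 0], [0.01, 0.037, 0], [0.01, 0.037, 0], [0.01, 0.037, 0], [0.01, 0.037, 0], [0.01, 0.037, 0], [0.01, 0.037, 0]], twist=[[0, 0, 0.1], [0, 0, 0.1], [0, 0, 0.1], [0, 0, 0.1], [0, 0, 0.1], [0, 0, 0.1], [0, 0, 0.1], [0, 0, 0.1]])

```text
t: 1.43
tcp_pos: [0.398, -0.0493, 0.3027]
tcp_rot: [0.0, 0.527, 0.85, 0.0]
contact_force: [0.4, 0.5, -0.1]
width: 0.0881
```

>>> servo_tool(jaw=[-1, -1, -1, -1, -1, -1, -1, -1], dp=[[0.01, 0.037, 0], [0.01, 0.037, 0], [0.01, 0.037, 0], [0.01, 0.037, 0], [0.01, 0.037, 0], [0.01, 0.037, 0], [0.01, 0.037, 0], [0.01, 0.037, 0]], twist=[[0, 0, 0.1], [0, 0, 0.1], [0, 0, 0.1], [0, 0, 0.1], [0, 0, 0.1], [0, 0, 0.1], [0, 0, 0.1], [0, 0, 0.1]])

```text
t: 2.1
tcp_pos: [0.478, 0.2468, 0.3024]
tcp_rot: [-0.0, 0.155, 0.988, -0.0]
contact_force: [-0.1, -0.4, -0.1]
width: 0.0878
```

>>> servo_tool(jaw=[-1, -1, -1, -1, -1, -1, -1, -1], dp=[[0.007, 0.03, 0], [0.007, 0.03, 0], [0.007, 0.03, 0], [0, 0, -0.035], [0, 0, -0.035], [0, 0, -0.035], [0, 0, 0], [0, 0, 0]], twist=[[0, 0, 0.1], [0, 0, 0.05], [0, 0, 0], [0, 0, 0], [0, 0, 0], [0, 0, 0], [0, 0, 0], [0, 0, 0]])

```text
t: 2.77
tcp_pos: [0.498, 0.3341, 0.1961]
tcp_rot: [-0.002, 0.083, 0.997, -0.001]
contact_force: [-0.0, 0.1, 1.0]
width: 0.0879
```

Run:
```python
from h import *
c,im=snap('wrist','w1.png');print(readout.read_state()['tcp_pos'])
hsv=cv2.cvtColor(im,cv2.COLOR_RGB2HSV);g=cv2.inRange(hsv,(60,90,20),(100,255,255))
cn=max(cv2.findContours(g,0,2)[0],key=cv2.contourArea);b=cv2.boxPoints(cv2.minAreaRect(cn))
W=np.array([onz(c,p,.016)[:2] for p in b]);print(b.round(0).tolist(),W.round(4).tolist(),W.mean(0))
```

```text
[0.49938605 0.33492908 0.19828844]
[[271.0, 178.0], [279.0, 172.0], [287.0, 184.0], [279.0, 190.0]] [[0.4812, 0.3331], [0.4768, 0.3422], [0.4898, 0.3484], [0.4943, 0.3393]] [0.48552499 0.34073626]
```

View pics/w1.png

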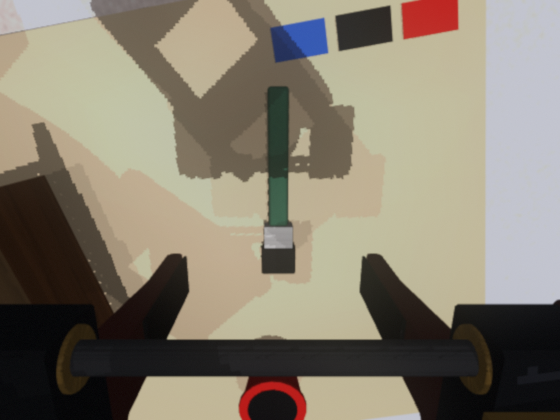

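The brush stands nearly vertical in the wrist view: handle end (278,87), ferrule start (279,226), bristle end (279,272). Next I convert those pixels.

Run:
```python
from h import *
c=cam('wrist')
a,b,e=[onz(c,u,.012) for u in((278,87),(279,226),(279,272))]
d=e-a;L=np.linalg.norm(d);d/=L;print(a,b,e,L,np.arctan2(d[1],d[0]),(a+e)/2,'com',(a+e)/2+.008*d)
```

```text
[0.40052044 0.3553303  0.012     ] [0.53561256 0.33413698 0.012     ] [0.5876717  0.32560472 0.012     ] 0.18949724123176667 -0.15751606113064273 [0.49409607 0.34046751 0.012     ] com [0.50199703 0.33921259 0.012     ]
```

>>> servo_tool(jaw=[-1, -1, -1, -1, -1, -1, -1, -1], dp=[[0.003, 0.0035, -0.035], [0, 0, -0.04], [0, 0, -0.04], [0, 0, -0.035], [0, 0, -0.025], [0, 0, -0.015], [0, 0, 0], [0, 0, 0]], twist=[[0, 0, 0], [0, 0, 0], [0, 0, 0], [0, 0, 0], [0, 0, 0], [0, 0, 0], [0, 0, 0], [0, 0, 0]])

```text
t: 3.48
tcp_pos: [0.5037, 0.3391, 0.0093]
tcp_rot: [0.001, 0.083, 0.997, 0.001]
contact_force: [0.2, 0.4, 0.2]
width: 0.0882
```

>>> servo_tool(jaw=[0, 1, 1, 1, 1, 1, 1, 1], dp=[[0, -0.001, -0.003], [0, 0, 0], [0, 0, 0], [0, 0, 0], [0, 0, 0], [0, 0, 0], [0, 0, 0], [0, 0, 0]], twist=[[0, 0, 0], [0, 0, 0], [0, 0, 0], [0, 0, 0], [0, 0, 0], [0, 0, 0], [0, 0, 0], [0, 0, 0]], squeeze=20)

```text
t: 4.15
tcp_pos: [0.5021, 0.3374, 0.0047]
tcp_rot: [-0.0, 0.083, 0.997, -0.0]
contact_force: [0.4, -0.4, -0.1]
width: 0.0382
```

>>> servo_tool(jaw=[1, 1, 1, 1, 1, 1, 1, 1], dp=[[0, 0, 0], [0, 0, 0], [0, 0, 0], [0, 0, 0], [0, 0, 0], [0, 0, 0], [0, 0, 0], [0, 0, 0.01]], twist=[[0, 0, 0], [0, 0, 0], [0, 0, 0], [0, 0, 0], [0, 0, 0], [0, 0, 0], [0, 0, 0], [0, 0, 0]])

```text
t: 4.82
tcp_pos: [0.501, 0.3365, 0.0134]
tcp_rot: [-0.001, 0.083, 0.997, -0.001]
contact_force: [0.3, -0.4, 0.1]
width: 0.0197
```

>>> servo_tool(jaw=[1, 1, 1, 1, 1, 1, 1, 1], dp=[[0, 0, 0.02], [0, 0, 0.035], [0, 0, 0.04], [0, 0, 0.04], [0, 0, 0.04], [0, 0, 0.04], [0, 0, 0.04], [0, 0, 0.04]], twist=[[0, 0, 0], [0, 0, 0], [0, 0, 0], [0, 0, 0], [0, 0, 0], [0, 0, 0], [0, 0, 0], [0, 0, 0]])

```text
t: 5.48
tcp_pos: [0.5015, 0.337, 0.3126]
tcp_rot: [0.0, 0.083, 0.997, 0.0]
contact_force: [1.5, 0.7, -1.0]
width: 0.0195
```

>>> servo_tool(jaw=[1, 1, 1, 1, 1, 1, 1, 1], dp=[[0, 0, 0.04], [0, 0, 0.04], [0, 0, 0.02], [0.009, -0.032, 0], [0.009, -0.032, 0], [0.009, -0.032, 0], [0.009, -0.032, 0], [0.009, -0.032, 0]], twist=[[0, 0, 0], [0, 0, 0], [0, 0, 0], [0, 0, 0.05], [0, 0, 0.05], [0, 0, 0.05], [0, 0, 0.05], [0, 0, 0.05]])

```text
t: 6.15
tcp_pos: [0.5468, 0.1758, 0.4105]
tcp_rot: [0.0, -0.044, 0.999, 0.0]
contact_force: [-0.0, 0.0, -1.1]
width: 0.0199
```

>>> servo_tool(jaw=[1, 1, 1, 1, 1, 1, 1, 1], dp=[[0.008, -0.032, 0], [0.008, -0.032, 0], [0.008, -0.032, 0], [0.008, -0.032, 0], [0.008, -0.032, 0], [0, 0, 0], [0, 0, 0], [0, 0, 0]], twist=[[0, 0, 0.037], [0, 0, 0], [0, 0, 0], [0, 0, 0], [0, 0, 0], [0, 0, 0], [0, 0, 0], [0, 0, 0]])

```text
t: 6.82
tcp_pos: [0.5867, 0.0176, 0.41]
tcp_rot: [-0.0, -0.06, 0.998, 0.0]
contact_force: [-0.9, -0.6, -1.4]
width: 0.02
```

Run:
```python
from h import *
print(readout.read_state()['tcp_pos'])
c,im=snap('wrist','w2.png')
for P in ((.578,.0155,.035),(.578+.04*.9916,.0155+.04*.13,.05),(.578-.04*.9916,.0155-.04*.13,.05)):print(proj(c,P))
```

```text
[0.58672025 0.01759912 0.40997839]
[273.26012722 159.60668129]
[273.53718843 187.35641202]
[272.94321018 133.2843322 ]
```

View pics/w2.png

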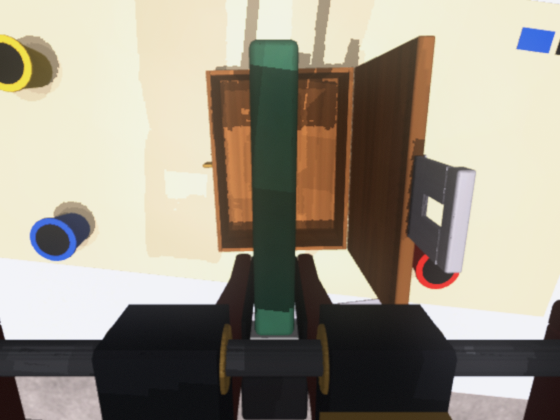

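The wrist view shows the held brush aligned with the case. The rim corners are near (208,72), (352,68), (347,247) and (218,250). The ribs are hidden behind the brush. I check the case centre from this view.

Run:
```python
from h import *
c=cam('wrist')
W=np.array([onz(c,u,.09)[:2] for u in((208,72),(352,68),(347,247),(218,250))]);print(W.round(4))
m=W.mean(0);y=(W[0]+W[1]-W[2]-W[3]);a=np.arctan2(-y[1],-y[0]);print(m,a,'len',np.linalg.norm(y)/2,'rest',m+.01*np.array([np.sin(a),-np.cos(a)]))
# lid edge outer corners & hasp
```

```text
[[ 0.4703 -0.081 ]
 [ 0.4434  0.101 ]
 [ 0.6852  0.1387]
 [ 0.7129 -0.05  ]]
[0.5779767  0.02715869] 0.14106690160109542 len 0.24465520843265035 rest [0.57938269 0.01725803]
```

>>> servo_tool(jaw=[1, 1, 1, 1, 1, 1, 1, 1], dp=[[0, 0, -0.04], [0, 0, -0.04], [0, 0, -0.04], [0, 0, -0.04], [0, 0, -0.04], [0, 0, -0.04], [0, 0, -0.03], [0, 0, -0.02]], twist=[[0, 0, 0], [0, 0, 0], [0, 0, 0], [0, 0, 0], [0, 0, 0], [0, 0, 0], [0, 0, 0], [0, 0, 0]])

```text
t: 7.53
tcp_pos: [0.585, 0.019, 0.1165]
tcp_rot: [-0.002, -0.062, 0.998, 0.0]
contact_force: [-0.5, -0.2, -0.2]
width: 0.0197
```

>>> servo_tool(jaw=[1, 1, 1, 1, 1, 1, 1, 1], dp=[[0, 0, -0.02], [0, 0, -0.02], [0, 0, -0.02], [0, 0, -0.01], [0, 0, -0.005], [0, 0, 0], [0, 0, 0], [0, 0, 0]], twist=[[0, 0, 0], [0, 0, 0], [0, 0, 0], [0, 0, 0], [0, 0, 0], [0, 0, 0], [0, 0, 0], [0, 0, 0]])

```text
t: 8.2
tcp_pos: [0.5881, 0.0176, 0.0459]
tcp_rot: [0.001, -0.061, 0.998, -0.0]
contact_force: [0.1, 0.1, -1.0]
width: 0.0201
```

Slow final lowering.

>>> servo_tool(jaw=[1, 1, 1, 1, 1, 1, 1, 1], dp=[[0, 0, -0.001], [0, 0, -0.001], [0, 0, -0.001], [0, 0, -0.001], [0, 0, -0.001], [0, 0, 0], [0, 0, 0], [0, 0, 0]], twist=[[0, 0, 0], [0, 0, 0], [0, 0, 0], [0, 0, 0], [0, 0, 0], [0, 0, 0], [0, 0, 0], [0, 0, 0]])

```text
t: 8.87
tcp_pos: [0.5871, 0.0173, 0.0396]
tcp_rot: [-0.0, -0.061, 0.998, -0.0]
contact_force: [-0.2, -0.2, -2.1]
width: 0.02
```

>>> servo_tool(jaw=[1, 1, 1, 1, 1, 1, 1, 1], dp=[[0, 0, -0.001], [0, 0, 0], [0, 0, -0.001], [0, 0, 0], [0, 0, 0], [0, 0, 0], [0, 0, 0], [0, 0, 0]], twist=[[0, 0, 0], [0, 0, 0], [0, 0, 0], [0, 0, 0], [0, 0, 0], [0, 0, 0], [0, 0, 0], [0, 0, 0]])

```text
t: 9.53
tcp_pos: [0.5872, 0.0173, 0.0395]
tcp_rot: [0.0, -0.061, 0.998, -0.0]
contact_force: [-7.1, -0.8, 18.4]
width: 0.0198
```

Contact is firm at 18 N. I ease off 1 mm and open.

>>> servo_tool(jaw=[1, 1, 0.4, 0, -0.4, -0.8, -0.8, -0.8], dp=[[0, 0, 0.0015], [0, 0, 0], [0, 0, 0], [0, 0, 0], [0, 0, 0], [0, 0, 0], [0, 0, 0], [0, 0, 0]], twist=[[0, 0, 0], [0, 0, 0], [0, 0, 0], [0, 0, 0], [0, 0, 0], [0, 0, 0], [0, 0, 0], [0, 0, 0]])

```text
t: 10.2
tcp_pos: [0.5871, 0.0174, 0.039]
tcp_rot: [-0.0, -0.061, 0.998, 0.0]
contact_force: [-0.1, -0.5, -0.3]
width: 0.0561
```

>>> servo_tool(jaw=[-0.8, -0.8, -0.8, -0.8, -0.8, -0.8, -0.8, -0.8], dp=[[0, 0, 0], [0, 0, 0], [0, 0, 0.02], [0, 0, 0.04], [0, 0, 0.04], [0, 0, 0.04], [0, 0, 0.04], [0, 0, 0.04]], twist=[[0, 0, 0], [0, 0, 0], [0, 0, 0], [0, 0, 0], [0, 0, 0], [0, 0, 0], [0, 0, 0], [0, 0, 0]])

```text
t: 10.87
tcp_pos: [0.5867, 0.0173, 0.2612]
tcp_rot: [-0.0, -0.061, 0.998, -0.0]
contact_force: [0.8, -1.0, -0.8]
width: 0.0792
```

>>> servo_tool(jaw=[-0.8, -0.8, 0, 1, 1, 1, 1, 1], dp=[[0, 0, 0.04], [0, 0, 0.04], [0, 0, 0.04], [0, 0, 0.04], [0, 0, 0.04], [0, 0, 0], [0, 0, 0], [0, 0, 0]], twist=[[0, 0, 0], [0, 0, 0], [0, 0, 0], [0, 0, 0], [0, 0, 0], [0, 0, 0], [0, 0, 0], [0, 0, 0]])

```text
t: 11.53
tcp_pos: [0.5867, 0.0173, 0.4584]
tcp_rot: [-0.0, -0.061, 0.998, 0.0]
contact_force: [0.4, -0.1, -1.1]
width: 0.0426
```

Run:
```python
from h import *
snap('scene','s3.png')
c,im=snap('wrist','w3.png');print(readout.read_state()['tcp_pos'])
a=im;b=cv2.imread('pics/s3.png')[100:310,190:470,::-1];b=cv2.resize(b,None,fx=2,fy=2)
cv2.imwrite('pics/m3.png',cv2.resize(np.hstack([cv2.convertScaleAbs(cv2.cvtColor(x,4),alpha=1.3) for x in(a,b)]),(800,300)))
```

```text
[0.58640192 0.01732008 0.45708483]
```

View pics/m3.png

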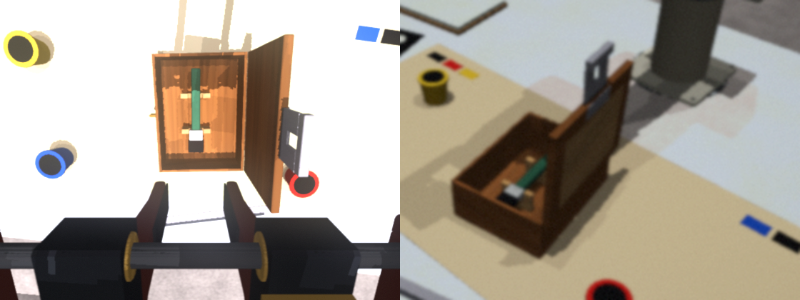

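The wrist half of the picture shows the brush lying in both notches (ribs near (196,95) and (196,130) in the picture), and the scene half shows the same. Next I measure the lid angle and hasp by casting rays onto the case's known end and middle planes.

```bash
cat >> h.py <<'E'
A=.135;EX=np.array([-np.sin(A),np.cos(A),0]);EY=np.array([-np.cos(A),-np.sin(A),0]);O=np.array([.578,.0265,0])
def tocase(P):d=np.array(P)-O;return np.array([d@EX,d@EY,d[2]])
def tow(x,y,z):return O+x*EX+y*EY+np.array([0,0,z])
def ony(c,uv,y):
    o,d=ray(c,uv);s=(y-(o-O)@EY)/(d@EY);return tocase(o+d*s)
E
python3 - <<'E'
from h import *
t=cam('top');w=cam('wrist');s=cam('scene')
def rep(n,c,uv,y):
    p=ony(c,uv,y);print(n,p.round(4),'r',np.hypot(p[0]-95e-3,p[2]-.09),'ang',np.pi-np.arctan2(p[2]-.09,p[0]-.095))
rep('top far inner',t,(214,159.5),-.125);rep('top far outer',t,(208,160),-.125)
rep('scene near',s,(352.5,145.5),.125);rep('scene far',s,(296.4,191),-.125)
rep('w far',w,(391,295),-.125);rep('w near',w,(410,52),.125)
# hasp tip: edges in w (mosaic 280-310) 
for uv,y in(((298,181),0),):pass
im=cv2.imread('pics/w3.png');cv2.imwrite('pics/lid.png',np.hstack([cv2.resize(im[30:310,330:470],None,fx=2,fy=2),cv2.resize(cv2.imread('pics/s3.png')[120:260,280:375],None,fx=4,fy=4)]))
E
```

```text
top far inner [ 0.1018 -0.125   0.269 ] r 0.179168117617791 ang 1.6087076872546593
top far outer [ 0.1139 -0.125   0.2723] r 0.18328218281214553 ang 1.6741219017321602
scene near [0.1121 0.125  0.2713] r 0.18209570687790413 ang 1.6649417474975685
scene far [ 0.1088 -0.125   0.2918] r 0.20225381086400437 ang 1.6392230368991483
w far [ 0.1182 -0.125   0.2705] r 0.182035266350918 ang 1.6988014773129485
w near [0.1214 0.125  0.2546] r 0.16669398565044385 ang 1.7301108381115484
```

View pics/lid.png

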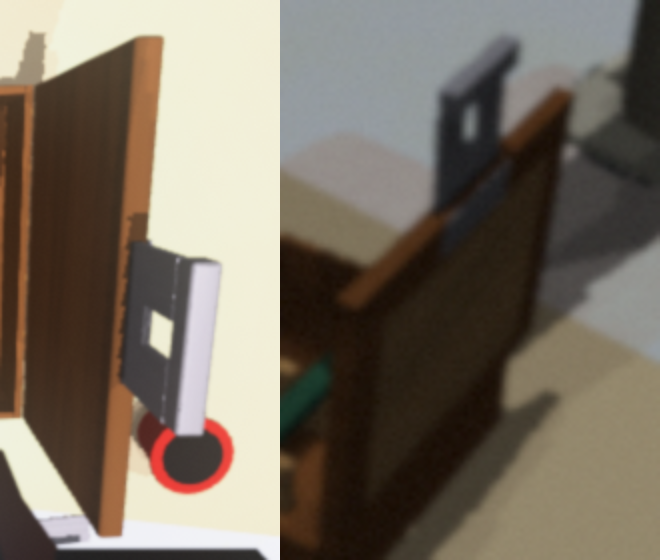

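The lid stands at about 1.65 rad with the hasp sticking up from it. I'll go behind the lid with closed fingers at case y = +85 mm, clear of the hasp, and sweep the lid shut along an arc.

>>> servo_tool(jaw=[1, 1, 1, 1, 1, 1, 1, 1], dp=[[-0.023, 0.0313, 0], [-0.023, 0.0313, 0], [-0.023, 0.0313, 0], [-0.023, 0.0313, 0], [-0.022, 0.0313, 0], [0, 0, 0], [0, 0, -0.035], [0, 0, -0.035]], twist=[[0, 0, 0], [0, 0, 0], [0, 0, 0], [0, 0, 0], [0, 0, 0], [0, 0, 0], [0, 0, 0], [0, 0, 0]])

```text
t: 12.3
tcp_pos: [0.4734, 0.1746, 0.3888]
tcp_rot: [0.001, -0.062, 0.998, 0.0]
contact_force: [-0.0, -0.2, -1.3]
width: 0.0005
```

>>> servo_tool(jaw=[1, 1, 1, 1, 1, 1, 1, 1], dp=[[0, 0, -0.035], [0, 0, -0.035], [0, 0, -0.035], [0, 0, -0.035], [0, 0, -0.026], [0, 0, 0], [0, 0, 0], [0, 0, 0]], twist=[[0, 0, 0], [0, 0, 0], [0, 0, 0], [0, 0, 0], [0, 0, 0], [0, 0, 0], [0, 0, 0], [0, 0, 0]])

```text
t: 12.97
tcp_pos: [0.4739, 0.1739, 0.224]
tcp_rot: [0.0, -0.06, 0.998, 0.0]
contact_force: [0.2, -0.8, 1.0]
width: 0.0002
```

>>> servo_tool(jaw=[1, 1, 1, 1, 1, 1, 1, 1], dp=[[0.0016, -0.0119, 0], [0.0016, -0.0119, 0], [0.0016, -0.0119, 0], [0.0016, -0.0119, 0], [0.0014, -0.01, -0.001], [0.0014, -0.01, -0.001], [0.0014, -0.01, -0.001], [0.0014, -0.01, -0.001]], twist=[[0, 0, 0], [0, 0, 0], [0, 0, 0], [0, 0, 0], [0, 0, 0], [0, 0, 0], [0, 0, 0], [0, 0, 0]])

```text
t: 13.63
tcp_pos: [0.4853, 0.0852, 0.219]
tcp_rot: [0.0, -0.06, 0.998, 0.0]
contact_force: [0.5, 2.5, -0.7]
width: 0.0003
```

Run:
```python
from h import *
s=readout.read_state();print(tocase(s['tcp_pos']),s['contact_force'],s['joint_positions'].round(2))
c,im=snap('scene','s4.png');cv2.imwrite('pics/s4c.png',cv2.resize(im[60:300,190:470,::-1],None,fx=2,fy=2))
```

```text
[0.0706135  0.08397499 0.21901949] [ 0.54754268  2.52341711 -0.68902248] [ 0.15  0.23  1.92  0.    0.99 -1.54]
```

View pics/s4c.png

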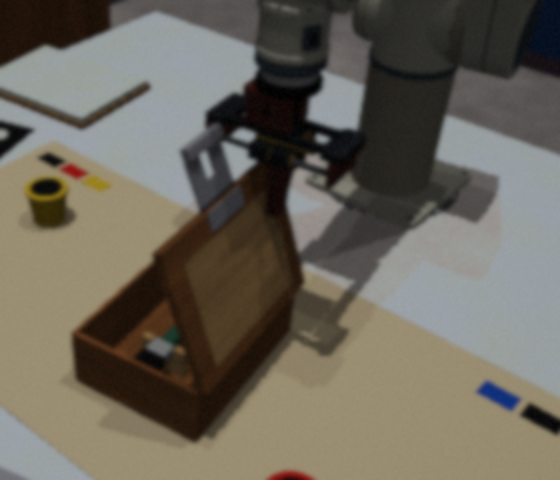

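The lid is moving: its free edge is at about (160,260)-(270,170) in the crop, the finger is behind it and the hasp is clear. I continue along the arc.

>>> servo_tool(jaw=[1, 1, 1, 1, 1, 1, 1, 1], dp=[[0.0013, -0.0095, -0.0035], [0.0013, -0.0095, -0.0035], [0.0012, -0.009, -0.004], [0.0012, -0.009, -0.005], [0.001, -0.0078, -0.006], [0.001, -0.0078, -0.0065], [0.001, -0.0075, -0.007], [0.001, -0.007, -0.007]], twist=[[0, 0, 0], [0, 0, 0], [0, 0, 0], [0, 0, 0], [0, 0, 0], [0, 0, 0], [0, 0, 0], [0, 0, 0]])

```text
t: 14.35
tcp_pos: [0.4942, 0.0183, 0.1758]
tcp_rot: [-0.0, -0.061, 0.998, -0.0]
contact_force: [0.1, 1.4, 1.3]
width: 0.0002
```

>>> servo_tool(jaw=[1, 1, 1, 1, 1, 1, 1, 1], dp=[[0.0008, -0.006, -0.008], [0.0008, -0.0055, -0.0085], [0.0007, -0.005, -0.009], [0.0006, -0.0045, -0.009], [0.0005, -0.003, -0.0085], [0.0004, -0.003, -0.0085], [0.0003, -0.002, -0.0085], [0, 0, 0]], twist=[[0, 0, 0], [0, 0, 0], [0, 0, 0], [0, 0, 0], [0, 0, 0], [0, 0, 0], [0, 0, 0], [0, 0, 0]])

```text
t: 15.02
tcp_pos: [0.4971, -0.0101, 0.1148]
tcp_rot: [-0.001, -0.06, 0.998, 0.0]
contact_force: [0.3, -0.5, 0.6]
width: 0.0003
```

>>> servo_tool(jaw=[1, 1, 1, 1, 1, 1, 1, 1], dp=[[0, 0, -0.003], [0, 0, -0.003], [0, 0, -0.002], [0, 0, -0.001], [0, 0, -0.001], [0, 0, 0], [0, 0, 0], [0, 0, 0]], twist=[[0, 0, 0], [0, 0, 0], [0, 0, 0], [0, 0, 0], [0, 0, 0], [0, 0, 0], [0, 0, 0], [0, 0, 0]])

```text
t: 15.68
tcp_pos: [0.4984, -0.0098, 0.1068]
tcp_rot: [0.0, -0.061, 0.998, -0.0]
contact_force: [-0.1, 0.7, 0.1]
width: 0.0007
```

>>> servo_tool(jaw=[1, 1, 1, 1, 1, 1, 1, 1], dp=[[0, 0, -0.001], [0, 0, -0.001], [0, 0, -0.001], [0, 0, -0.001], [0, 0, 0], [0, 0, 0], [0, 0, 0], [0, 0, 0]], twist=[[0, 0, 0], [0, 0, 0], [0, 0, 0], [0, 0, 0], [0, 0, 0], [0, 0, 0], [0, 0, 0], [0, 0, 0]])

```text
t: 16.35
tcp_pos: [0.4985, -0.0099, 0.1045]
tcp_rot: [0.0, -0.061, 0.998, -0.0]
contact_force: [-7.0, 0.8, 23.5]
width: 0.0008
```

23.5 N at tip height 0.1045 matches the lid's top at 0.104, so the lid is shut. I lift off and look at the hasp.

>>> servo_tool(jaw=[1, 1, 1, 1, 1, 1, 1, 1], dp=[[0, 0, 0.01], [0, 0, 0.035], [0, 0, 0.04], [0, 0, 0.04], [0.012, -0.02, 0.035], [0.012, -0.02, 0], [0.012, -0.02, 0], [0, 0, 0]], twist=[[0, 0, 0], [0, 0, 0], [0, 0, 0], [0, 0, 0], [0, 0, 0], [0, 0, 0], [0, 0, 0], [0, 0, 0]])

```text
t: 17.02
tcp_pos: [0.5364, -0.0722, 0.2636]
tcp_rot: [0.002, -0.06, 0.998, -0.001]
contact_force: [-1.0, -0.4, 0.2]
width: 0.0
```

Run:
```python
from h import *
print(tocase(readout.read_state()['tcp_pos']))
c,im=snap('scene','s5.png')
w,im2=snap('wrist','w5.png')
cv2.imwrite('pics/m5.png',np.hstack([cv2.resize(im[130:305,180:360,::-1],(411,400)),cv2.resize(im2[20:420,150:540,::-1],(389,400))]))
for z in(.09,.104):print(proj(c,tow(-.095,-.125,z)).round(),proj(c,tow(-.095,.125,z)).round())
```

```text
[-0.09224875  0.05452188  0.26359267]
[225. 226.] [280. 177.]
[225. 222.] [280. 174.]
```

View pics/m5.png

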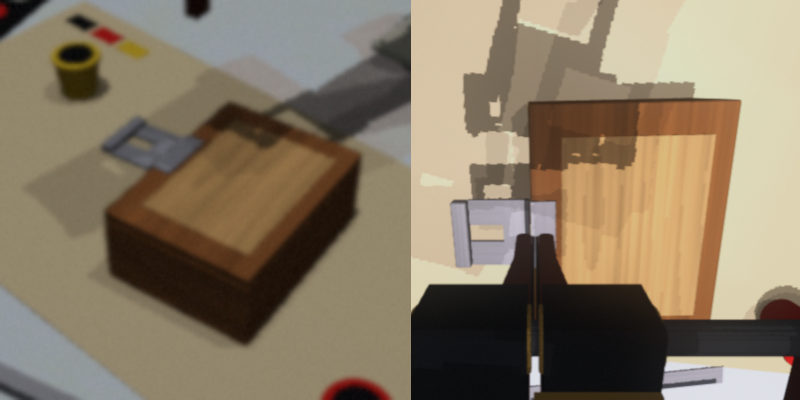

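The lid looks shut. The hasp sticks out roughly level, with its end corners at wrist pixels about (191,222) and (194,288). I check these against the -173 mm and ±35 mm expected.

Run:
```python
from h import *
w=cam('wrist')
for z in(.097,.11,.12):print(z,[tocase(onz(w,u,z)).round(4).tolist() for u in((191,222),(194,288),(268,222))])
s=cam('scene');k=175/400
for u in((103,147),(140,119)):
    p=(180+u[0]*180/411,130+u[1]*k);print([ (z,tocase(onz(s,p,z)).round(3).tolist()) for z in(.097,.11,.12)])
P=tow(-.155,.024,.16);print(P,P-readout.read_state()['tcp_pos'])
```

```text
0.097 [[-0.1715, 0.0333, 0.097], [-0.1744, -0.0385, 0.097], [-0.0961, 0.0321, 0.097]]
0.11 [[-0.1682, 0.0373, 0.11], [-0.171, -0.0316, 0.11], [-0.0958, 0.0361, 0.11]]
0.12 [[-0.1657, 0.0404, 0.12], [-0.1684, -0.0263, 0.12], [-0.0955, 0.0393, 0.12]]
[(0.097, [-0.171, -0.034, 0.097]), (0.11, [-0.16, -0.046, 0.11]), (0.12, [-0.151, -0.055, 0.12])]
[(0.097, [-0.169, 0.036, 0.097]), (0.11, [-0.158, 0.022, 0.11]), (0.12, [-0.149, 0.012, 0.12])]
[ 0.57507987 -0.13031987  0.16      ] [ 0.04117494 -0.06030299 -0.10209265]
```

The hasp is level (about 1.57) and centred, and it agrees with the case frame. I go above its lip at case y = +24 mm, clear of the loop, and sweep it down.

>>> servo_tool(jaw=[1, 1, 1, 1, 1, 1, 1, 1], dp=[[0.0145, -0.0265, 0], [0.0145, -0.0265, 0], [0.0147, -0.0266, 0], [0, 0, -0.035], [0, 0, -0.035], [0, 0, -0.035], [0, 0, -0.027], [0, 0, 0]], twist=[[0, 0, 0], [0, 0, 0], [0, 0, 0], [0, 0, 0], [0, 0, 0], [0, 0, 0], [0, 0, 0], [0, 0, 0]])

```text
t: 17.78
tcp_pos: [0.5731, -0.1471, 0.1244]
tcp_rot: [-0.005, -0.061, 0.998, 0.002]
contact_force: [-1.8, 0.7, 0.4]
width: 0.0006
```

Run:
```python
from h import *
s=readout.read_state();print(tocase(s['tcp_pos']),s['contact_force'])
```

```text
[-0.1713871   0.02819422  0.12443958] [-1.82632277  0.67926938  0.37602143]
```

>>> servo_tool(jaw=[1, 1, 1, 1, 1, 1, 1, 1], dp=[[0.001, -0.001, -0.0133], [0.001, -0.001, -0.0133], [0, 0, -0.0133], [-0.0004, 0.0033, -0.009], [-0.0004, 0.0033, -0.009], [-0.0008, 0.0057, -0.0074], [-0.0008, 0.0057, -0.0074], [0, 0, 0]], twist=[[0, 0, 0], [0, 0, 0], [0, 0, 0], [0, 0, 0], [0, 0, 0], [0, 0, 0], [0, 0, 0], [0, 0, 0]])

```text
t: 18.45
tcp_pos: [0.5763, -0.1318, 0.0562]
tcp_rot: [-0.001, -0.061, 0.998, 0.0]
contact_force: [-0.6, 0.5, 0.8]
width: 0.0002
```

Run:
```python
from h import *
s=readout.read_state();print(tocase(s['tcp_pos']),s['contact_force'])
```

```text
[-0.15667301  0.02297461  0.05621543] [-0.62223551  0.4832097   0.82981324]
```

>>> servo_tool(jaw=[1, 1, 1, 1, 1, 1, 1, 1], dp=[[0, 0, -0.004], [-0.001, 0.0077, -0.006], [-0.001, 0.0077, -0.005], [-0.0008, 0.006, -0.003], [-0.0008, 0.006, -0.001], [-0.0004, 0.003, 0], [-0.0002, 0.0015, 0], [0, 0, 0]], twist=[[0, 0, 0], [0, 0, 0], [0, 0, 0], [0, 0, 0], [0, 0, 0], [0, 0, 0], [0, 0, 0], [0, 0, 0]])

```text
t: 19.12
tcp_pos: [0.5733, -0.1009, 0.0388]
tcp_rot: [0.0, -0.061, 0.998, 0.0]
contact_force: [-0.2, -0.0, -0.7]
width: 0.0007
```

Run:
```python
from h import *
s=readout.read_state();print(tocase(s['tcp_pos']),s['contact_force'])
```

```text
[-0.12561546  0.02181844  0.03882595] [-0.21304314 -0.00492422 -0.66945378]
```

>>> servo_tool(jaw=[1, 1, 1, 1, 1, 1, 1, 1], dp=[[0, 0, -0.003], [-0.0003, 0.002, 0], [-0.0003, 0.002, 0], [-0.0002, 0.0015, 0], [0, 0, 0], [0, 0, 0], [0, 0, 0], [0, 0, 0]], twist=[[0, 0, 0], [0, 0, 0], [0, 0, 0], [0, 0, 0], [0, 0, 0], [0, 0, 0], [0, 0, 0], [0, 0, 0]])

```text
t: 19.78
tcp_pos: [0.5724, -0.0959, 0.0357]
tcp_rot: [0.0, -0.061, 0.998, 0.0]
contact_force: [-0.7, -0.1, -0.5]
width: 0.0006
```

>>> servo_tool(jaw=[1, 1, 1, 1, 1, 1, 1, 1], dp=[[-0.0003, 0.002, 0], [-0.0003, 0.002, 0], [0, 0, 0], [0, 0, 0], [0, 0, 0], [0, 0, 0], [0, 0, 0], [0, 0, 0]], twist=[[0, 0, 0], [0, 0, 0], [0, 0, 0], [0, 0, 0], [0, 0, 0], [0, 0, 0], [0, 0, 0], [0, 0, 0]])

```text
t: 20.45
tcp_pos: [0.5722, -0.0935, 0.0357]
tcp_rot: [0.0, -0.061, 0.998, -0.001]
contact_force: [0.8, -9.9, -1.4]
width: 0.0001
```

Run:
```python
from h import *
s=readout.read_state();print(tocase(s['tcp_pos']),s['contact_force'])
c,im=snap('top','t6.png');w,im2=snap('scene','s6.png')
a=cv2.resize(im[160:290,220:350,::-1],(400,400));b=cv2.resize(im2[110:280,180:350,::-1],(400,400))
cv2.imwrite('pics/m6.png',np.hstack([a,b]))
```

```text
[-0.11813011  0.02184802  0.03570211] [ 0.75081921 -9.89559277 -1.40691885]
```

View pics/m6.png

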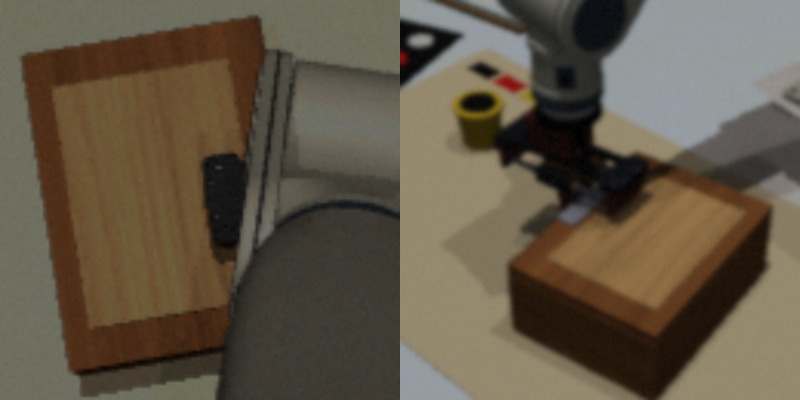

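The push met a firm 9.9 N stop, at the place expected for a flat hasp. I back off, lift clear and check.

>>> servo_tool(jaw=[1, 1, 1, 1, 1, 1, 1, 1], dp=[[0.0013, -0.01, 0], [0.003, -0.025, 0], [0.005, -0.035, 0], [0.005, -0.035, 0], [0, 0, 0.04], [0, 0, 0.04], [0, 0, 0.04], [0, 0, 0.04]], twist=[[0, 0, 0], [0, 0, 0], [0, 0, 0], [0, 0, 0], [0, 0, 0], [0, 0, 0], [0, 0, 0], [0, 0, 0]])

```text
t: 21.22
tcp_pos: [0.5856, -0.1972, 0.1969]
tcp_rot: [-0.001, -0.06, 0.998, 0.0]
contact_force: [1.3, -0.0, 0.0]
width: 0.0004
```

>>> servo_tool(jaw=[1, 1, 1, 1, 1, 1, 1, 1], dp=[[-0.02, -0.015, 0.02], [-0.03, -0.02, 0], [-0.03, -0.02, 0], [-0.03, -0.02, 0], [-0.03, -0.02, 0], [0, 0, 0], [0, 0, 0], [0, 0, 0]], twist=[[0, 0, 0], [0, 0, 0], [0, 0, 0], [0, 0, 0], [0, 0, 0], [0, 0, 0], [0, 0, 0], [0, 0, 0]])

```text
t: 21.88
tcp_pos: [0.4465, -0.2921, 0.2159]
tcp_rot: [0.0, -0.06, 0.998, -0.0]
contact_force: [0.4, 0.4, -0.5]
width: 0.0005
```

Run:
```python
from h import *
s=readout.read_state();print(s['tcp_pos'],s['contact_force'],s['t'])
c,im=snap('top','t7.png');w,im2=snap('wrist','w7.png')
a=cv2.resize(im[160:290,220:350,::-1],(360,360));b=cv2.resize(im2[:,:,::-1],(440,330));b=cv2.copyMakeBorder(b,0,30,0,0,0)
cv2.imwrite('pics/m7.png',cv2.convertScaleAbs(np.hstack([a,b]),alpha=1.5))
f=360/130
for P in(tow(-.099,.035,.097),tow(-.099,-.035,.097),tow(-.113,0,.057),tow(-.109,.035,.027),tow(-.109,-.035,.027)):print(((proj(c,P)-[220,160])*f).round(),(proj(w:=cam('wrist'),P)*440/560+[360,0]).round())
```

```text
[ 0.44653414 -0.2920844   0.21593829] [ 0.35833384  0.41058343 -0.53185424] 21.8833
[269. 193.] [742. 273.]
[255. 114.] [733. 320.]
[275. 158.] [711. 276.]
[275. 202.] [707. 242.]
[262. 127.] [701. 283.]
```

View pics/m7.png

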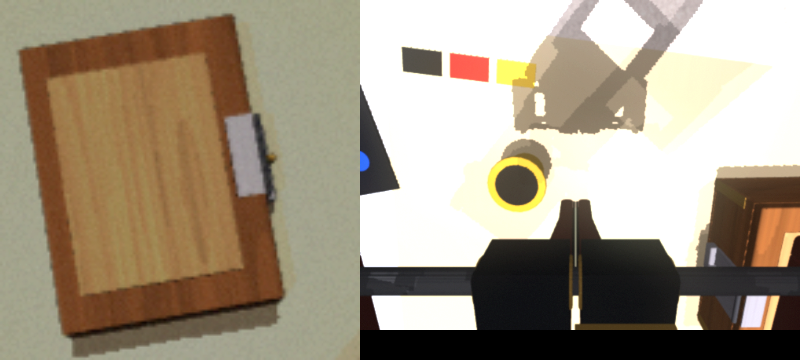

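In the top view the hasp hangs on the front with the brass loop through it at (272,157). In both views its lip is within a few pixels of where a flat hasp would be. The lid is shut and the arm is clear, so I hand in.

```bash
python3 -c "
from bench import ticket;print(ticket.sign_off())"
```

```text
the job is handed in; nothing more can be done
None
```

The paint case is packed and handed in at about 22 s of the 72 s allowed. `sign_off` reported no verdict, so success rests on my own checks.

- **Brush:** I lowered it into the rest until it pressed at 18 N, eased off and let go. The wrist and scene pictures taken just after showed it lying in both notches along the case. I did not see it again once the lid was shut.
- **Lid:** I swept it shut with closed fingers. They met a firm stop at 104.5 mm, against the 104 mm expected for a shut lid, and the pictures show it closed.
- **Hasp:** I pushed it down until it met a firm 9.9 N stop. The last top and wrist views show the brass loop through the slot, and the hasp's lip within a few pixels of where a flat hasp would be.
- **Pots:** I never worked next to one and saw none disturbed, but I did not measure them again at the end.

No check failed. The only disagreement was in the rough lid-angle readings before closing, which ranged from 1.61 to 1.73 rad and did not matter for the sweep. I viewed 10 pictures.

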